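Clear the ink jar and flip open the gouge box

TASK

The gouges are needed: first push the ink jar that stands right behind the wooden gouge box along the bench until it stands wholly on the sheet of newsprint, then flip the box's lid up by its front lip with a fingertip, past upright, so that it leans back fully open by itself. Only push and nudge gently: pinch nothing, lift nothing off the bench, keep the jar upright and leave the other things on the bench where they are.

Things in the scene. Friction and masses are not known exactly. Their poses are not given: they have to be found in the camera images.
- box: flat wooden box of lino gouges, 160 mm wide (its own y) and 115 mm deep (its own x), fixed to the bench; its rim is 46 mm and the top of the closed lid 58 mm above the bench. Origin: centre of its underside, on the bench (z = 0). Its front, with the lid's lip, faces its -x, that is to the robot's right and partly towards the robot; the hinges are along its back, +x
- lid (a joint): hinge of the box's lid, rad: 0 closed, grows as the lid opens, stopped by its hinges at 1.95 (leaning back about 22 degrees past upright). Loose hinge, no spring and little friction: the lid (180 g) falls shut by itself below about 1.4 and falls open by itself above about 1.55. Lid panel 12 mm thick, 115 mm from hinge line to front edge, underside level with the rim when closed; when upright its back face stands 12 mm behind the hinge line
- lid_lip (a point): middle of the lower front edge of the finger lip on the lid (moves with the lid). The lip is 100 mm wide, 8 mm thick and stands 18 mm out from the front of the box and the lid, with open space under it down to the bench; closed, its underside is 46 mm above the bench. 133 mm from the hinge line; the point's x axis points along the lid from the lip to the hinge, its y axis along the hinge
- lid_hinge (a point): middle of the lid's hinge line, at the top of the box's back wall, 57.5 mm behind the box's centre, 46 mm above the bench; the hinge runs along the box's y
- jar: closed ink jar, dark with white screw cap and paper label, 68 mm across, 78 mm high, about 0.32 kg, standing loose right behind the box (gap to the box's back wall 8 to 16 mm), where it blocks the lid. Origin: centre of its underside; z axis up
- sheet: square sheet of newsprint, 150 by 150 mm, lying flat and fixed on the bench (no edge to catch on), beyond one end of the box or the other (its +y or -y end), level with the jar. Origin: its centre, x and y axes parallel to its sides, within 5 degrees of the box's own
- pot: steel pot of brushes, 72 mm across, pot 95 mm high, about 190 mm with the brushes, standing loose beyond the other end of the box, level with the jar. Origin: centre of its underside. Leave alone
- brayer: ink roller (brayer) lying beyond the box's -y end, towards its front, loose, 160 mm long, 95 mm wide, 36 mm high. Origin: under its middle, on the bench; its own +x points to the roller. Leave alone
- tape: empty cardboard tape core lying flat behind the jar, loose, 90 mm across, 24 mm high. Origin: centre of its underside. Leave alone
- marker: marker pen lying behind the tape core, about parallel to the box's back, loose, 140 mm long, 14 mm thick. Origin: under its middle. Leave alone
- gloves: cardboard glove box on the left of the bench, loose, 240 by 120 mm (own x, y), 75 mm high. Origin: centre of its underside. Leave alone
- jar_b: second ink jar, like the first, well to the left of the box. Origin: centre of its underside. Leave alone
- jar_c: third ink jar, like the first, well to the right of the box. Origin: centre of its underside. Leave alone
Not all that is in view belongs to the job. Of the things that look like the box, take the one that is farthest to the robot's right at the start.

How it is judged:
By the outcome, as a careful person would: the job done as asked, in the order asked, and still so for the second after the job is handed in, with the robot touching nothing.
It also fails if it takes over 64 s, if anything falls off the work surface, if the arm or the gripper's body presses on something with over 40 N, if the wrist force passes 120 N, or if a joint passes its speed limit or range.

ROBOT

A 6-joint arm with a two-finger parallel gripper is mounted at the origin on the work surface. World frame = base frame: x ahead of the robot, y to its left, z up, the work surface at z = 0. Lengths are in mm, angles in rad, forces in N, time in s.
With the tool pointing down it reaches from about 400 to 825 mm from the base axis. Payload 7 kg.
Tool frame: the origin (TCP) lies at the very end of the fingers, on their centre line; the grasp point (between the pads) lies 19 mm behind it; z points along the fingers, y is the line along which they close (so a half turn about z gives the same grasp; the last joint's range is limited). The gripper opens to 88 mm and grips with 3 to 60 N. Pads are 19 mm wide; open, the fingers measure 130 mm over their backs; the gripper's body (78 mm by 193 mm) begins 47 mm behind the grasp point.
Start: joints at [1.413, 0.359, 0.012, 0, -1.224, -0.288], TCP at [291.051, 609.003, 226.561] pointing down, gripper open.
Joint ranges: [-3.07, 3.07], [-1.43, 2.12], [-1.02, 1.25], [-3.03, 1.67], [-3.05, -0], [-3.03, 3.03]. Speed limits (rad/s): [2.39, 2.39, 3.01, 3.14, 3.14, 3.14].

INTERFACE

Orientations are given as a unit quaternion [x, y, z, w].
In Python, from plant import bot gives the robot as it stands. Calls block until the motion is done:
- bot.move_ptp(position, orientation): joint-space move of the TCP to a pose.
- bot.line_to(position, velocity=150, ori=None): straight line of the TCP; ori=None keeps the orientation; velocity is the mean speed in mm/s.
- bot.move_joints(angles): joint-space move.
- bot.move_gripper(opening, force=None): finger opening in mm; force is the grip in N (None keeps the last); returns when the fingers have stopped.
- bot.pause(seconds).
- bot.solve_ik(position, orientation): joint angles nearest the present ones, or None.
- bot.read_state(): the state.
- bot.camera(name): name is "scene" or "side" or "wrist"; returns the picture (420x560x3 uint8, red, green, blue); there is no depth.
- bot.get_calibration(name): a dict with "fx", "fy", "cx", "cy" (pixels), "view" (4x4, takes a point from world to camera coordinates); the wrist camera has in their place "T_tool_cam" (4x4, takes a point from camera to tool coordinates, whose origin is the TCP and whose axes are the flange's). Camera axes: x right, y up, looking along -z (the intrinsics and any distortion apply to the point x, -y, -z); pixel columns grow to the right and rows downward; lengths in mm; the calibration is good to about 2 mm. A picture is of the moment at which its call begins: read the wrist's pose just before it. get_calibration takes no time and is no camera call.
A pose or a line that the arm cannot do raises bot.Unreachable and nothing moves.
- bot.close_job(): hands the job in; it is judged then, once.
The state is a dict: "t": time; "joint_pos": joint angles; "qvel": joint speeds; "tau": joint torques, N m; "tcp_pos": TCP position; "eef_rot": TCP orientation; "contact_force": force on the tool from outside, world axes, zero at the start; "moment": the same for the moment, N m; "width": finger opening in mm; "finger_force": force on a finger pad.
Only numpy, scipy, OpenCV 4.12 (cv2) and the standard library are available. Lean on these libraries where they do the work, as an engineer would, in place of code of your own. Each camera call takes 0.05 s, during which the arm holds its last target. There are 200 camera calls.

## Working session

There is one attempt and no reset: what is moved stays moved. The work goes in short steps, each a Python script; the robot and the scene stay as the last script left them, time stands still between calls to the robot, and variables do not carry over. Pictures are saved under pics/ and viewed, at most 10 in all, crops included, and the job is handed in when it is done.

```bash
ls; mkdir -p pics; python3 - <<'E'
from plant import bot
import cv2,numpy as np
a=bot.camera("scene");b=bot.camera("side")
for n,i in (("scene",a),("side",b)):
    cv2.imwrite(f"pics/{n}0.png",i[:,:,::-1])
    print(n,{k:np.round(v,4).tolist() for k,v in bot.get_calibration(n).items()})
print(bot.get_calibration("wrist"),bot.read_state())
E
```

```text
pics
scene {'fx': 382.5922, 'fy': 382.5922, 'cx': 277.1755, 'cy': 209.5007, 'view': [[0.3983, 0.9172, -0.0101, -257.4639], [-0.5701, 0.2561, 0.7807, 208.9866], [0.7186, -0.3052, 0.6249, -1329.328], [0.0, 0.0, 0.0, 1.0]]}
side {'fx': 445.141, 'fy': 445.141, 'cx': 278.3705, 'cy': 212.0314, 'view': [[0.7761, -0.6306, 0.0071, -327.2664], [0.3572, 0.4488, 0.8191, -255.5767], [-0.5197, -0.6332, 0.5736, -1146.8512], [0.0, 0.0, 0.0, 1.0]]}
{'fx': 318.4569570323991, 'fy': 318.4569570323991, 'cx': 279.8354108164045, 'cy': 209.46259322300526, 'T_tool_cam': array([[-2.73712518e-04,  9.53202917e-01,  3.02331151e-01,
         8.25785916e+01],
       [ 9.99999835e-01,  4.13876511e-04, -3.99548059e-04,
        -1.06108326e+00],
       [-5.05978137e-04,  3.02330991e-01, -9.53202872e-01,
        -1.59284414e+02],
       [ 0.00000000e+00,  0.00000000e+00,  0.00000000e+00,
         1.00000000e+00]])} {'t': 0.1, 'joint_pos': array([ 1.41310269e+00,  3.59296186e-01,  1.11607690e-02, -3.01450961e-04,
       -1.22407698e+00, -2.88076738e-01]), 'qvel': array([ 4.33712045e-06, -1.27023430e-03,  3.63012639e-03,  3.64011228e-04,
       -1.15839485e-03,  1.93838569e-03]), 'tau': array([-2.47523079e-03, -5.84162772e+01,  2.93749684e+01,  7.01535568e+00,
        1.02007360e-02, -4.56197461e-05]), 'tcp_pos': array([290.88295521, 608.63703386, 225.73445774]), 'eef_rot': array([ 9.75252155e-01, -2.21094351e-01, -9.52937405e-05,  7.15761864e-04]), 'contact_force': array([-0.28160107, -0.01381239,  0.15800055]), 'moment': array([-0.00732758, -0.00830643,  0.03931309]), 'finger_force': 0.0, 'width': 87.89334032750183}
```

View pics/scene0.png

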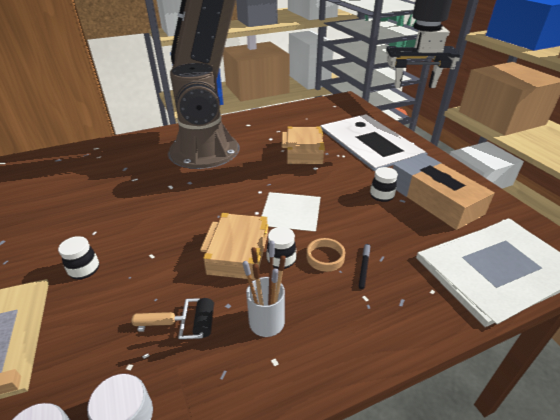

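View pics/side0.png

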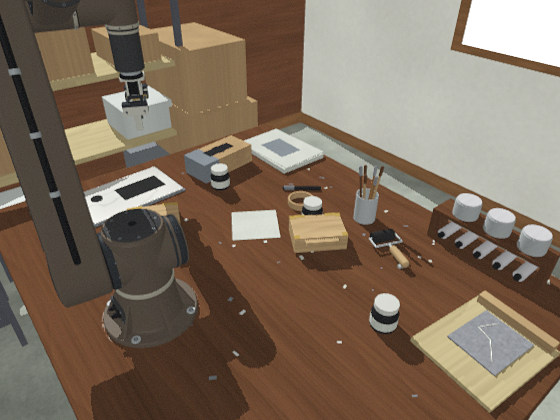

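Lookalikes of the box in the scene view are the light wooden box at (238,243) with the brayer, pot and jar around it, and a second one at (305,145). Image right is +y, so (238,243) is the rightmost for the robot. In the side view it's (318,232). The jars are at (282,245), which is the one behind the box, (384,183) for jar_b and (78,257) for jar_c. I'll check this choice in a close crop.

```bash
cat > h.py <<'E'
import numpy as np,cv2
from plant import bot
def ray(n,px):
    c=bot.get_calibration(n);V=np.array(c["view"]);R=V[:3,:3];t=V[:3,3]
    d=np.array([(px[0]-c["cx"])/c["fx"],-(px[1]-c["cy"])/c["fy"],-1.])
    return -R.T@t,R.T@d
def onz(n,px,z):
    o,d=ray(n,px);return (o+d*(z-o[2])/d[2])
def proj(n,p):
    c=bot.get_calibration(n);V=np.array(c["view"]);q=V[:3,:3]@np.asarray(p,float)+V[:3,3]
    return np.array([c["cx"]+c["fx"]*q[0]/-q[2],c["cy"]-c["fy"]*q[1]/-q[2]])
E
python3 - <<'E'
import cv2,numpy as np
from h import *
a=cv2.imread("pics/scene0.png");b=cv2.imread("pics/side0.png")
A=cv2.resize(a[185:340,195:355],None,fx=3.75,fy=3.75,interpolation=cv2.INTER_CUBIC)
B=cv2.resize(b[160:280,225:425],None,fx=4,fy=4,interpolation=cv2.INTER_CUBIC)
cv2.imwrite("pics/cA.png",A);cv2.imwrite("pics/cB.png",B)
E
```

```text
(no output)
```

View pics/cA.png

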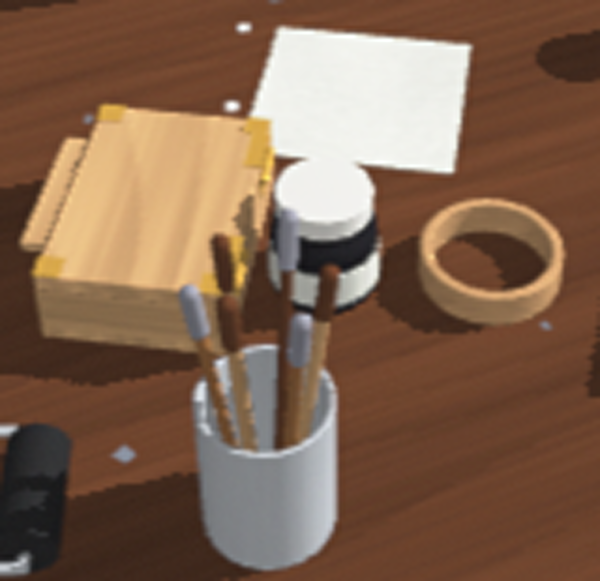

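View pics/cB.png

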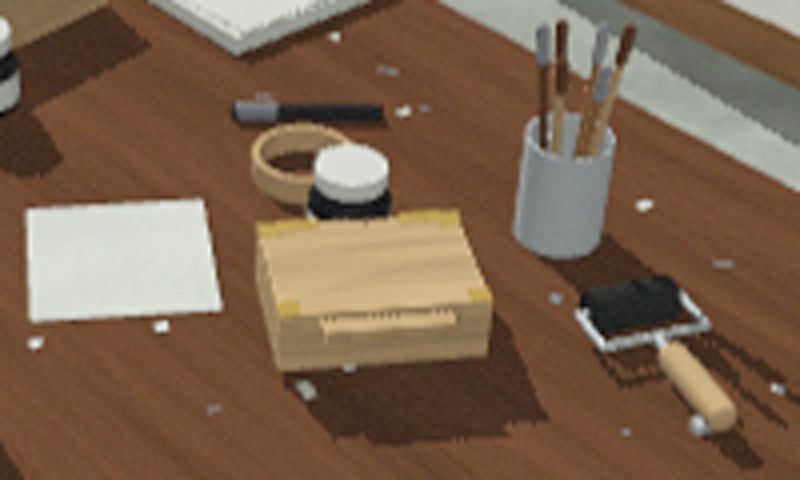

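The crops show the right box: the lip is to the left in A and to the front in B, and the jar stands right behind it. The sheet is at the box's +y end (scene 292,211) and the pot at the -y end (scene 266,305).

```bash
python3 - <<'E'
from h import *
np.set_printoptions(precision=1,suppress=True)
fA=lambda p:((p[0]+.5)/3.75-.5+195,(p[1]+.5)/3.75-.5+185)
fB=lambda p:((p[0]+.5)/4-.5+225,(p[1]+.5)/4-.5+160)
def S(l,pts,z,n,f):
    P=np.array([onz(n,f(p),z)[:2] for p in pts]);print(l,n,P.tolist() if 0 else P.round(1).tolist());return P
S("lid F+,B+,F-",[(101,104),(272,120),(37,277)],58,"scene",fA)
S("lid B+,B-,F-,F+",[(257,224),(460,211),(492,300),(277,312)],58,"side",fB)
S("cap",[(326,191)],78,"scene",fA);S("cap",[(351,166)],78,"side",fB)
S("tape",[(492,243)],24,"scene",fA);S("tape",[(302,160)],24,"side",fB)
S("pot",[(265,398)],95,"scene",fA);S("pot",[(569,138)],95,"side",fB)
S("sheet",[(279,27),(471,43),(455,173)],0,"scene",fA)
s=S("sheet",[(27,209),(203,199),(221,309),(32,320)],0,"side",fB);print(s.mean(0))
S("marker",[(235,110),(383,113)],7,"side",fB)
S("brayer",[(583,300),(680,285),(710,325),(600,350)],18,"side",fB)
# ellipse fits of white blobs
for n,f,box in(("scene",0,(262,222,305,275)),("side",0,(295,190,330,220))):
    im=cv2.imread(f"pics/{n}0.png");x0,y0,x1,y1=box
    g=im[y0:y1,x0:x1].min(2)>150
    k,l,st,c=cv2.connectedComponentsWithStats(g.astype(np.uint8));print(n,st[1:].tolist())
E
```

```text
lid F+,B+,F- scene [[432.1, -59.2], [494.8, 39.4], [571.4, -140.7]]
lid B+,B-,F-,F+ side [[497.9, 42.1], [635.7, -44.8], [571.6, -140.8], [437.5, -52.2]]
cap scene [[592.6, 35.1]]
cap side [[590.5, 35.2]]
tape scene [[625.9, 134.8]]
tape side [[621.1, 126.6]]
pot scene [[737.2, -62.8]]
pot side [[737.9, -62.6]]
sheet scene [[325.9, 113.0], [406.4, 240.5], [534.6, 158.4]]
sheet side [[412.5, 242.3], [539.0, 160.7], [454.6, 33.0], [330.4, 114.3]]
[434.1 137.6]
marker side [[645.6, 246.5], [748.6, 158.2]]
brayer side [[667.7, -151.8], [742.3, -186.7], [720.2, -233.4], [631.1, -200.7]]
scene [[5, 0, 38, 27, 686], [23, 30, 11, 14, 81], [12, 36, 5, 8, 29], [13, 47, 3, 3, 8]]
side [[9, 6, 18, 13, 183]]
```

```bash
cat >> h.py <<'E'
from scipy.spatial.transform import Rotation as Ro
C=np.array([534.5,-50.,0]);YAW=np.radians(57.5)
X=np.array([np.cos(YAW),np.sin(YAW),0]);Y=np.array([-np.sin(YAW),np.cos(YAW),0]);Z=np.array([0,0,1.])
def W(bx,by,z): return C+bx*X+by*Y+z*Z
def B(p): d=np.asarray(p)-C; return np.array([d@X,d@Y,d[2]])
def quat(z,x):
    return Ro.from_matrix(np.c_[x,np.cross(z,x),z]).as_quat()
QP=quat(-Z,Y)                       # tool down, camera side towards box +y
def lidori(th,yaw=0):
    f=np.cos(yaw)*X+np.sin(yaw)*Y
    d=np.cos(th)*f-np.sin(th)*Z; n=np.sin(th)*f+np.cos(th)*Z
    return quat(d,n),n
def lidtcp(phi,th,r=121,yaw=0,by=0,drop=0):
    q,n=lidori(th,yaw)
    return W(57.5-r*np.cos(phi),by,46+r*np.sin(phi)-drop)-9.5*n,q
E
python3 - <<'E'
from h import *
np.set_printoptions(precision=2,suppress=True)
for p in [W(102.5,-62,260),W(102.5,-62,25),W(102.5,146,25)]:print(p,bot.solve_ik(p,QP))
for s in (1,-1):
  for th in np.radians([40,45,50,55,60]):
    for yaw in np.radians([-30,-15,0,15,30]):
      ok=[]
      for phi,dr in((0,18),(.4,0),(.8,0),(1.2,0),(1.5,0),(1.75,0)):
        p,q=lidtcp(phi,th,yaw=yaw,drop=dr)
        if s<0:q=(Ro.from_quat(q)*Ro.from_euler('z',np.pi)).as_quat()
        ok.append(bot.solve_ik(p,q) is not None)
      print(s,np.degrees([th,yaw]).round(),np.array(ok).astype(int))
E
```

```text
[641.86   3.14 260.  ] [ 0.31  0.29 -0.02  0.   -1.27 -2.45]
[641.86   3.14  25.  ] [ 0.31  0.49 -0.29  0.   -0.79 -2.45]
[466.44 114.89  25.  ] [ 0.65  0.28 -0.66 -0.   -0.63 -2.79]
1 [ 40. -30.] [1 1 1 0 0 0]
1 [ 40. -15.] [1 1 1 1 1 1]
1 [40.  0.] [1 1 1 1 1 1]
1 [40. 15.] [1 1 1 1 1 1]
1 [40. 30.] [1 1 1 1 1 1]
1 [ 45. -30.] [1 1 0 1 1 1]
1 [ 45. -15.] [1 1 1 0 0 0]
1 [45.  0.] [1 1 1 1 1 1]
1 [45. 15.] [1 1 1 1 1 1]
1 [45. 30.] [1 1 1 1 1 1]
1 [ 50. -30.] [1 0 1 1 1 1]
1 [ 50. -15.] [1 1 0 0 1 1]
1 [50.  0.] [1 1 1 1 0 0]
1 [50. 15.] [1 1 1 1 1 1]
1 [50. 30.] [1 1 1 1 1 1]
1 [ 55. -30.] [0 1 1 1 1 1]
1 [ 55. -15.] [1 0 1 1 1 1]
1 [55.  0.] [1 1 1 0 0 1]
1 [55. 15.] [1 1 1 1 1 0]
1 [55. 30.] [1 1 1 1 1 1]
1 [ 60. -30.] [1 1 1 1 1 1]
1 [ 60. -15.] [0 1 1 1 1 1]
1 [60.  0.] [1 0 0 1 1 1]
1 [60. 15.] [1 1 1 0 0 0]
1 [60. 30.] [1 1 1 1 1 1]
-1 [ 40. -30.] [1 1 1 1 1 1]
-1 [ 40. -15.] [1 1 1 1 1 1]
-1 [40.  0.] [1 1 1 1 1 1]
-1 [40. 15.] [1 1 1 1 1 1]
-1 [40. 30.] [1 1 1 1 1 1]
-1 [ 45. -30.] [1 1 1 1 1 1]
-1 [ 45. -15.] [1 1 1 1 1 1]
-1 [45.  0.] [1 1 1 1 1 1]
-1 [45. 15.] [1 1 1 1 1 1]
-1 [45. 30.] [1 1 1 1 1 1]
-1 [ 50. -30.] [1 1 1 1 1 1]
-1 [ 50. -15.] [1 1 1 1 1 1]
-1 [50.  0.] [1 1 1 1 1 1]
-1 [50. 15.] [1 1 1 1 1 1]
-1 [50. 30.] [1 1 1 1 1 1]
-1 [ 55. -30.] [1 1 1 1 1 1]
-1 [ 55. -15.] [1 1 1 1 1 1]
-1 [55.  0.] [1 1 1 1 1 1]
-1 [55. 15.] [1 1 1 1 1 1]
-1 [55. 30.] [1 1 1 1 1 1]
-1 [ 60. -30.] [1 1 1 1 1 1]
-1 [ 60. -15.] [1 1 1 1 1 1]
-1 [60.  0.] [1 1 1 1 1 1]
-1 [60. 15.] [1 1 1 1 1 1]
-1 [60. 30.] [1 1 1 1 1 1]
```

```bash
python3 - <<'E'
from h import *
np.set_printoptions(precision=1,suppress=True)
def s(l=""):
    r=bot.read_state();print(l,round(r["t"],1),B(r["tcp_pos"]),r["contact_force"])
bot.move_gripper(28)
bot.move_ptp(W(102.5,-64,260),QP);s("above")
bot.line_to(W(102.5,-64,25),150);s("down")
for by,v in ((-45,40),(20,60),(80,60),(130,60),(145,30)):
    bot.line_to(W(102.5,by,25),v);s("push")
bot.line_to(W(102.5,110,25),60)
a=bot.camera("scene");b=bot.camera("side")
bot.line_to(W(102.5,110,220),200);s("up")
p=bot.camera("wrist")
A=cv2.resize(a[160:300,200:360],None,fx=2.5,fy=2.5);Bm=cv2.resize(b[180:320,210:370],None,fx=2.5,fy=2.5)
cv2.imwrite("pics/p1.png",np.hstack([A,Bm])[:,:,::-1]);cv2.imwrite("pics/w1.png",p[:,:,::-1])
cv2.imwrite("pics/a1.png",a[:,:,::-1]);cv2.imwrite("pics/b1.png",b[:,:,::-1])
E
```

```text
above 3.7 [103.  -63.7 259.9] [-1.   0.3  0.9]
down 5.4 [102.9 -64.4  25.9] [ 0.3  0.1 -0.2]
push 6.0 [102.7 -45.   25.2] [-0.4 -0.1 -0.7]
push 7.3 [102.5  19.9  25. ] [0.2 0.3 0.5]
push 8.4 [102.5  79.9  25. ] [ 0.2  0.3 -0.7]
push 9.4 [102.6 130.   25. ] [-0.  -0.1  0.3]
push 10.1 [102.5 145.3  25. ] [-0.1 -1.2  0.6]
up 12.0 [101.9 110.5 218.9] [-0.6 -0.2 -0.1]
```

View pics/p1.png

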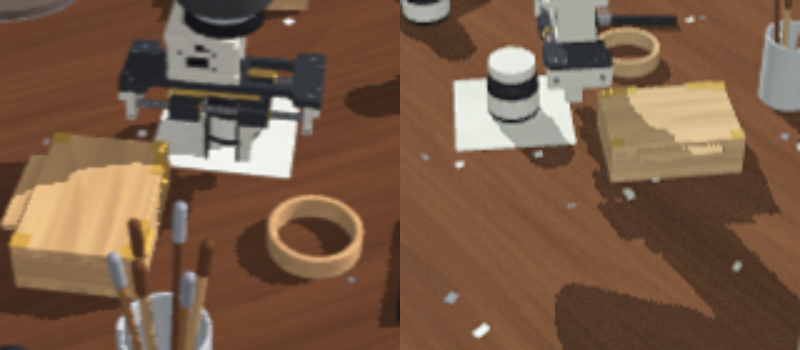

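View pics/w1.png

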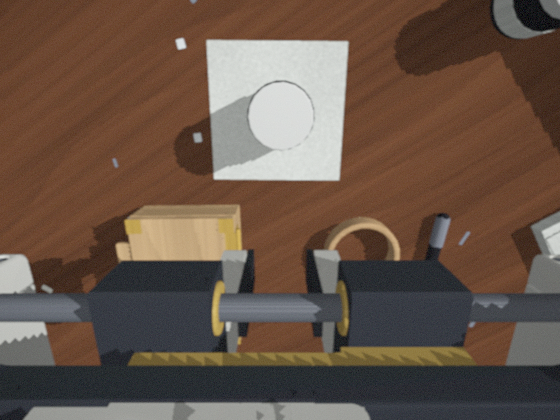

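The jar stands upright near the middle of the sheet: its cap is at (281,115), and the sheet spans (207–348, 40–181) in the wrist view. Next I'll check how continuous the joint path is for the lid.

```bash
python3 - <<'E'
from h import *
np.set_printoptions(precision=2,suppress=True)
print("jar_c box frame",B(onz("scene",(78,257),39)),"brayer",B(onz("side",(390,240),18)))
now=bot.read_state()["joint_pos"];print(now)
for s in (1,-1):
  for th in np.radians([40,45,52]):
    for yaw in np.radians([0,15,30]):
      J=[]
      for phi,dr in [(0,20)]+[(f,0) for f in np.arange(.1,1.8,.1)]:
        p,q=lidtcp(phi,th,r=123,yaw=yaw,drop=dr)
        if s<0:q=(Ro.from_quat(q)*Ro.from_euler('z',np.pi)).as_quat()
        j=bot.solve_ik(p,q); J.append(np.full(6,np.nan) if j is None else j)
      J=np.array(J);print(s,np.degrees([th,yaw]).round(),J[0],J[-1],"maxjump",np.abs(np.diff(J,axis=0)).max(0))
E
```

```text
jar_c box frame [-352.52 -100.59   39.  ] brayer [ -46.8  -219.46   18.  ]
[ 0.58  0.08 -0.37 -0.   -1.12 -2.72]
1 [40.  0.] [-0.61  0.52 -0.33 -1.04 -1.09 -2.41] [-0.31  0.26 -0.28 -1.02 -1.05 -2.85] maxjump [0.02 0.06 0.   0.02 0.03 0.07]
1 [40. 15.] [-0.55  0.59 -0.2  -0.91 -1.23 -2.38] [-0.3   0.36 -0.14 -0.94 -1.25 -2.75] maxjump [0.02 0.05 0.01 0.01 0.03 0.05]
1 [40. 30.] [-0.47  0.66 -0.09 -0.79 -1.37 -2.32] [-0.27  0.46 -0.   -0.85 -1.44 -2.65] maxjump [0.02 0.05 0.01 0.01 0.04 0.04]
1 [45.  0.] [-0.54  0.47 -0.34 -0.98 -1.01 -2.51] [-0.23  0.22 -0.28 -0.92 -0.99 -2.98] maxjump [0.02 0.06 0.01 0.03 0.03 0.07]
1 [45. 15.] [-0.49  0.54 -0.23 -0.86 -1.16 -2.45] [-0.24  0.32 -0.15 -0.86 -1.2  -2.83] maxjump [0.02 0.05 0.01 0.02 0.04 0.05]
1 [45. 30.] [-0.43  0.61 -0.12 -0.75 -1.29 -2.37] [-0.22  0.42 -0.02 -0.79 -1.38 -2.71] maxjump [0.02 0.05 0.01 0.01 0.04 0.04]
1 [52.  0.] [-0.44  0.41 -0.37 -0.88 -0.91 -2.67] [nan nan nan nan nan nan] maxjump [nan nan nan nan nan nan]
1 [52. 15.] [-0.41  0.48 -0.27 -0.78 -1.06 -2.56] [-0.15  0.28 -0.17 -0.74 -1.13 -2.97] maxjump [0.02 0.05 0.
[... 607 characters left out ...]
92 -0.99  0.16] maxjump [0.02 0.06 0.01 0.03 0.03 0.07]
-1 [45. 15.] [-0.49  0.54 -0.23 -0.86 -1.16  0.7 ] [-0.24  0.32 -0.15 -0.86 -1.2   0.31] maxjump [0.02 0.05 0.01 0.02 0.04 0.05]
-1 [45. 30.] [-0.43  0.61 -0.12 -0.75 -1.29  0.77] [-0.22  0.42 -0.02 -0.79 -1.38  0.43] maxjump [0.02 0.05 0.01 0.01 0.04 0.04]
-1 [52.  0.] [-0.44  0.41 -0.37 -0.88 -0.91  0.48] [-0.11  0.19 -0.29 -0.76 -0.93 -0.03] maxjump [0.03 0.06 0.01 0.03 0.04 0.07]
-1 [52. 15.] [-0.41  0.48 -0.27 -0.78 -1.06  0.58] [-0.15  0.28 -0.17 -0.74 -1.13  0.17] maxjump [0.02 0.05 0.01 0.02 0.04 0.05]
-1 [52. 30.] [-0.36  0.54 -0.18 -0.68 -1.19  0.69] [-0.14  0.37 -0.05 -0.69 -1.3   0.34] maxjump [0.02 0.05 0.01 0.01 0.04 0.04]
```

```bash
python3 - <<'E'
from h import *
np.set_printoptions(precision=1,suppress=True)
TH=np.radians(42)
def s(l=""):
    r=bot.read_state();print(l,round(r["t"],1),B(r["tcp_pos"]),r["contact_force"])
p,q=lidtcp(0,TH,r=123,drop=20)
bot.move_gripper(0)
bot.move_ptp(p-60*X+160*Z,q);s("pre")
bot.line_to(p-45*X,120);s("low")
bot.line_to(p-12*X,50);s("near")
bot.line_to(p,20);s("under")
a=bot.camera("scene");b=bot.camera("side")
A=cv2.resize(a[180:300,150:290],None,fx=2.8,fy=2.8);Bm=cv2.resize(b[180:300,260:400],None,fx=2.8,fy=2.8)
cv2.imwrite("pics/p2.png",np.hstack([A,Bm])[:,:,::-1])
E
```

```text
pre 14.2 [-131.3    0.2  179. ] [-0.2 -0.6 -0.4]
low 15.7 [-116.9   -0.4   19.6] [-0.1 -0.4  0.3]
near 16.5 [-83.9   0.1  18.9] [ 0.1  0.  -0.6]
under 17.2 [-71.9   0.   18.9] [-0.1  0.   0.5]
```

View pics/p2.png

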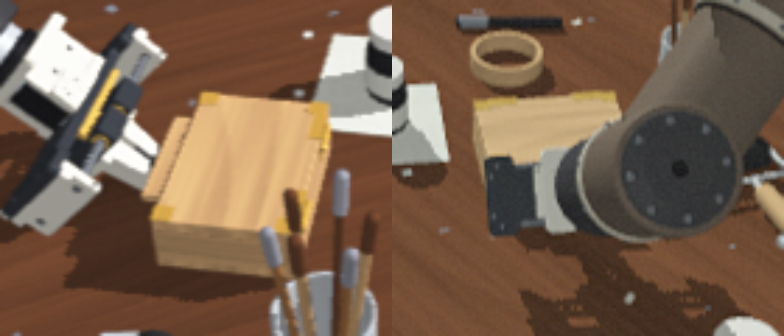

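The closed fingertips at (150,155) in the left crop disappear under the lip, and no force is showing. Now I'll lift along the lid's arc.

```bash
python3 - <<'E'
from h import *
np.set_printoptions(precision=1,suppress=True)
TH=np.radians(42)
def s(l=""):
    r=bot.read_state();print(l,round(r["t"],1),B(r["tcp_pos"]),r["contact_force"]);return np.linalg.norm(r["contact_force"])
for phi in np.r_[0,np.arange(.1,1.71,.1)]:
    p,q=lidtcp(phi,TH,r=123)
    bot.line_to(p,50 if phi<1.3 else 30)
    f=s(f"{phi:.1f}")
    if f>25: print("stop");break
b=bot.camera("side");a=bot.camera("scene")
A=cv2.resize(a[130:300,150:340],None,fx=2.1,fy=2.1);Bm=cv2.resize(b[130:300,230:420],None,fx=2.1,fy=2.1)
cv2.imwrite("pics/p3.png",np.hstack([A,Bm])[:,:,::-1])
E
```

```text
0.0 17.9 [-72.   -0.3  39.3] [ 0.4 -1.9 -0.8]
0.1 18.3 [-71.2  -0.1  51.6] [-0.4 -0.4 -0.4]
0.2 18.7 [-69.3  -0.2  63.8] [-0.6 -0.5 -0.6]
0.3 19.1 [-66.3  -0.2  75.7] [-0.6 -2.  -0.5]
0.4 19.5 [-62.   -0.1  87.2] [-0.2 -1.3 -0.7]
0.5 19.9 [-56.6  -0.2  98.3] [ 0.2 -0.9 -0.2]
0.6 20.3 [-50.2  -0.1 108.8] [-0.3 -1.1 -0.5]
0.7 20.7 [-42.7  -0.1 118.5] [ 0.3 -0.3 -0.1]
0.8 21.1 [-34.3  -0.  127.5] [-0.2  0.5 -0.3]
0.9 21.5 [-25.   -0.  135.6] [0.  0.3 0.2]
1.0 21.9 [-15.    0.  142.7] [ 0.3 -0.5  0.4]
1.1 22.3 [ -4.3   0.  148.8] [ 0.5  0.7 -0.5]
1.2 22.7 [  6.9   0.  153.8] [-0.7 -1.3  0.8]
1.3 23.2 [ 18.4   0.1 157.5] [ 0.1  0.3 -0.1]
1.4 23.8 [ 30.4   0.1 160.2] [ 0.1 -1.2 -0.7]
1.5 24.4 [ 42.6   0.1 161.6] [ 0.3 -0.4 -1. ]
1.6 24.9 [ 54.9   0.1 161.9] [ 0.3 -0.8 -0.1]
1.7 25.5 [ 67.1   0.1 160.9] [ 0.4  0.3 -1. ]
```

View pics/p3.png

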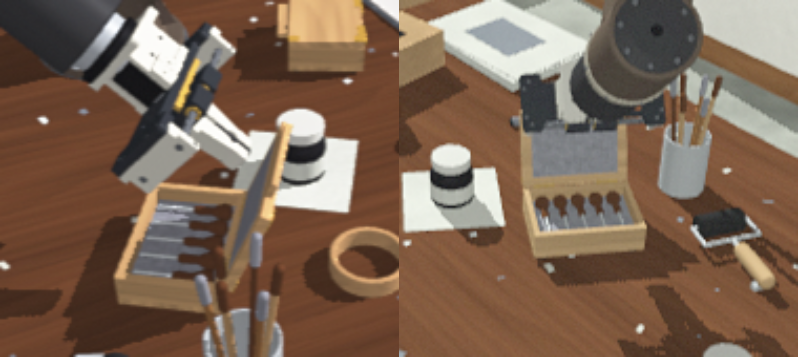

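The lid is up past upright, with its panel edge running from (285,130) to (240,250) in the left crop, and the tip is behind its inner face. I'll nudge it slightly further, retreat and check.

```bash
python3 - <<'E'
from h import *
p,q=lidtcp(1.8,np.radians(42),r=123)
try: bot.line_to(p,30)
except bot.Unreachable: print("unr")
t=bot.read_state()["tcp_pos"]
bot.line_to(t-90*X+10*Z,80)
bot.line_to(t-140*X+120*Z,150);bot.pause(.5)
b=bot.camera("side");a=bot.camera("scene");r=bot.read_state();print(r["t"],r["contact_force"])
A=cv2.resize(a[150:350,120:400],None,fx=1.42,fy=1.42);Bm=cv2.resize(b[130:330,200:480],None,fx=1.42,fy=1.42)
cv2.imwrite("pics/p4.png",np.hstack([A,Bm])[:,:,::-1])
E
```

```text
28.975 [-0.01395981 -0.17673566 -0.7652051 ]
```

View pics/p4.png

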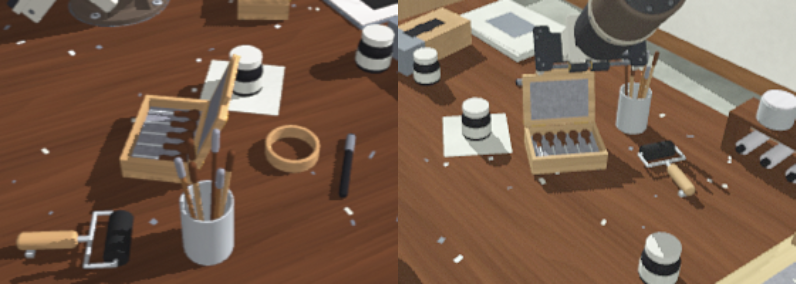

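The lid stands open by itself, leaning back (left crop, 235,60 to 208,150). The jar is on the sheet at (245,70), everything else is where it was, and the arm is clear.

```bash
python3 -c "
from plant import bot
print(bot.close_job())"
```

```text
the job is handed in; nothing more can be done
None
```

The job is handed in: in the last picture the ink jar stands upright wholly on the newsprint, the gouge box's lid leans back open by itself, and the other things on the bench look unmoved, at about 29 s of the 64 s allowed.

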